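# Fit the slicer's blade cartridge and hold its lock plunger back

## Robot

A 7-joint arm with a two-finger parallel gripper is mounted at the origin on the work surface. World frame = base frame: x ahead of the robot, y to its left, z up, the work surface at z = 0. Lengths are in m, angles in rad, forces in N, time in s.
With the tool pointing down it reaches from about 0.35 to 0.9 m from the base axis. Payload 19.9 kg.
Tool frame: the origin (TCP) lies on the centre line of the jaws, within the pads' length; the fingertips stand 19 mm ahead of it and the grasp point (between the pads) is the TCP (tip_extent is the distance from the TCP to the fingertips, in m); z points along the fingers, y is the direction in which the jaws open and shut (so a half turn about z gives the same grasp; the last joint's range is limited). The gripper opens to 94 mm and grips with 3 to 60 N. Pads are 16 mm wide; open, the fingers measure 119 mm over their backs; the gripper's body (75 mm by 177 mm) begins 78 mm behind the grasp point.
Start: joints at [-1.244, 0.417, -0.01, 1.614, 0.005, 1.111, -0.053], TCP at [0.225, 0.583, 0.224] pointing down, gripper open.
Joint ranges: [-2.81, 2.81], [-0.39, 2.02], [-1.27, 1.25], [0.06, 2.57], [-1.19, 4.33], [0.19, 2], [-2.82, 2.82]. Speed limits (rad/s): [1.89, 1.89, 2.39, 2.39, 3.01, 3.01, 3.01].

## Interface

Orientations are given as a unit quaternion [x, y, z, w].
In Python, from station import * gives the robot as it stands. Calls block until the motion is done:
- move_to(position, orientation): joint-space move of the TCP to a pose.
- servo_line(position, vel=0.15, orientation=None, stop_force=None): straight line of the TCP; orientation=None keeps the orientation; vel is the mean speed in m/s. With stop_force (N) it stops when the force on the tool has changed by that much, and returns True; else False.
- move_joints(angles): joint-space move.
- gripper_open() and grab(newtons=None): open the fingers fully, or close them until they stop; newtons is the grip in N (None keeps the last).
- hold(seconds).
- ik(position, orientation): joint angles nearest the present ones, or None.
- read_camera(name): name is "scene" or "top" or "wrist"; returns the picture (400x640x3 uint8, red, green, blue); there is no depth.
- camera_model(name): a dict with "fov_y" (degrees; the focal length in pixels is half the picture's height over the tangent of half this angle, whatever the lens; pixels are square), "cx", "cy" (the principal point, pixels), "R" (3x3) and "t" (3): a world point X has camera coordinates R X + t. Camera axes: x right, y down, z forward; pixel columns grow to the right and rows downward; lengths in m; the calibration is good to about 2 mm. A picture is of the moment at which its call begins: read the wrist's pose just before it. camera_model takes no time and is no camera call; for the wrist camera it gives the pose at the moment of the call.
A pose or a line that the arm cannot do raises MotionError and nothing moves.
- sign_off(): hands the job in, once; it reports no verdict.
Trained networks look in the newest picture that a camera, given by its name, has taken for a name from the list of things; names that differ only in an ending like _2 or _b are one class to them, and where a whole thing is asked for, a point or a joint stands for the part that bears it (a point fixed in the world has none). Each returns a list of dicts, best first, with "conf" (0 to 1); they miss things now and then, are a little off and sometimes report something else, mostly with a low value. They report only what shows in the picture. A call takes as long as a camera call. They do not tell look-alikes from the thing itself.
- regions_of(camera, query): "region" (400x640 bool, what is visible of it) and "extent" ([centre column, centre row, width, height] in pixels, round what is visible of it).
- landmark_of(camera, query): "position" ([column, row] in pixels: a listed point, or the origin of a listed thing).
Readings, each from a call of its own:
- get_t(): time.
- get_q(): joint angles.
- get_qd(): joint speeds.
- get_joint_efforts(): joint torques, N m.
- get_tool_pos(): TCP position.
- get_tcp_rot(): TCP orientation.
- get_force(): force on the tool from outside, world axes, zero at the start.
- get_ft_torque(): the same for the moment, N m.
- get_gripper_width(): finger opening in m.
Only numpy, scipy, OpenCV 4.12 (cv2) and the standard library are available. Lean on these libraries where they do the work, as an engineer would, in place of code of your own. Each camera call takes 0.05 s, during which the arm holds its last target. There are 200 camera calls.

## Task

Fit the shorter of the two loose white blade cartridges into the recess of the vegetable slicer's deck and press it fully home, flush with the deck. Then take the black knob of the spring-loaded lock plunger at the end of the slicer, pull it fully back so that its pin is clear of the carriage's hole, and finish while still holding it there, so that I can slide the carriage. Leave the other things on the table where they are.

Things in the scene. Friction and masses are not known exactly. Their poses are not given: they have to be found in the camera images.
- slicer: Bench vegetable slicer fixed to the table: aluminium block 160 (its x) x 270 (its y) mm, flat deck top 60 mm above the table, 8 mm high rails along both long edges (inner faces 71 mm off the centre line). Origin: centre of its underside; z up. A white carriage, 129 mm high over the table with its black top knob, is locked on the deck at y = -88 to -5 mm and does not move.
- recess (a point): Centre of the mouth of the recess in the slicer's deck, at deck height (60 mm above the table); axes as the slicer's. The mouth is 54 (x) x 78 mm (y). In it a seat pad lies 12 mm below the deck, so a cartridge laid in stands 12 mm proud; pressed, the pad goes 12 mm deeper and stays, and the cartridge is then flush with the deck.
- seat_pad (a joint): Travel of the pad in the recess, in m: 0 = up (as at the start), 0.012 = fully down. Stiff: it takes about 6 N to push it down; it has no spring and stays where it is left.
- cartridge_center (a point): Centre (half-way up) of the short blade cartridge, the one that fits: loose white plastic block 50 (its x) x 74 (its y) x 24 mm (z, up), about 0.12 kg, flat on the table, a slanting blade on top; its foot is stepped, 2.5 mm slimmer on every side. Fits with its y along the slicer's y, either way round.
- long_cartridge_center (a point): Centre of the other, longer cartridge: 50 (x) x 104 (y) x 24 mm, otherwise alike; it does not fit. A bystander.
- knob (a point): Middle of the grip of the plunger's black knob, 90 mm above the table, at slicer y = -162 mm at rest; moves with the plunger; axes as the slicer's. The grip is a level cylinder, 20 mm in diameter, 32 mm long along y, with a collar 30 mm in diameter, 6 mm thick at its outer (-y) end. The fixed bracket (50 mm wide, 110 mm high) ends at y = -138 mm. Free below and beside.
- plunger (a joint): Travel of the lock plunger in m: 0 = pin sprung home in the hole of the carriage's lug, 0.014 = fully back against its stop. It is pulled level, along the slicer's -y, away from the carriage. The spring pulls it home when let go: about 4 N at the start, 11 N fully back. The pin is out of the hole from 0.008 on.
- jar: Bystander: glass jar, 52 mm in diameter, 85 mm high. Origin at the centre of its underside.
- bowl: Bystander: steel bowl, 110 mm in diameter, 50 mm high, beyond the slicer. Origin at the centre of its underside.
- spoon: Bystander: wooden spoon 200 mm long lying along its x, on the robot's side of the slicer.
- mug: Bystander: white mug, 76 mm in diameter, 90 mm high, handle at its +y. Origin at the centre of its underside.
- tin: Bystander: tin, 68 mm in diameter, 100 mm high. Origin at the centre of its underside.
Mind the look-alikes: they are no part of the job. Leave any green look-alike of the part that bears cartridge_center alone.

How it is judged:
On the way, in this order (a step that is already met when the one before it is completed fails the run):
1. the short cartridge is pressed flush into the recess (horizontal distance between cartridge_center and recess below 0.0035 m and z of cartridge_center in the frame of recess below -0.01 m and angle between the y axis of cartridge_center and the y axis of recess, either way round below 0.08 rad and angle between cartridge_center's own z axis and vertical below 0.06 rad), for 0.2 s.
2. the plunger is then pulled fully back by the fingers (value of joint plunger above 0.0125 m and contact force between the fingers and plunger above 2 N), for 0.3 s.
At the end, for the whole second after the job is handed in: The short cartridge lies in the recess, level, flush with the deck (within 2 mm; within 3.5 mm of its centre, 0.08 rad), and the fingers hold the plunger at 12.5 mm or more of its 14 mm travel through the last second (all of step 1 and all of step 2); the arm keeps its last pose, push and grip.
It fails at once if a bystander (the longer cartridge, jar, bowl, spoon, mug, tin) is moved by more than 30 mm (distance of any of long_cartridge_center, jar, bowl, spoon, mug, tin from where it was at the start of the episode above 0.03 m).
It also fails if it takes over 54 s, if anything falls off the work surface, if the arm or the gripper's body presses on something with over 40 N, if the wrist force passes 120 N, or if a joint passes its speed limit or range.

## Working session

There is one attempt and no reset: what is moved stays moved. The work goes in short steps, each a Python script; the robot and the scene stay as the last script left them, time stands still between calls to the robot, and variables do not carry over. Pictures are saved under pics/ and viewed, about 8 in all and at most 12, crops included, and the job is handed in when it is done.

```bash
ls; mkdir -p pics; python3 - <<'E'
from station import *
import cv2,numpy as np
for n in ["scene","top"]:
    im=read_camera(n); cv2.imwrite(f"pics/{n}0.png",im[:,:,::-1])
    m=camera_model(n); print(n,m)
    for q in ["cartridge_center","long_cartridge_center","recess","knob","slicer","jar","mug","tin","bowl","spoon"]:
        print(q,[(np.round(d["position"],1).tolist(),round(d["conf"],2)) for d in landmark_of(n,q)])
print(get_t(),get_tool_pos(),get_tcp_rot(),get_gripper_width())
E
```

```text
pics
scene {'fov_y': 52.659329413450166, 'cx': 317.6361259551865, 'cy': 205.79261161329867, 'R': array([[-0.61689541,  0.7869142 , -0.0143561 ],
       [ 0.64459694,  0.49469269, -0.5829013 ],
       [-0.45159146, -0.36884304, -0.81241613]]), 't': array([ 0.32620439, -0.29058556,  1.38143798])}
cartridge_center [([361.9, 195.3], 0.8), ([419.6, 203.9], 0.76), ([395.0, 232.1], 0.73), ([443.6, 242.9], 0.65)]
long_cartridge_center [([439.8, 282.0], 0.67)]
recess [([314.8, 220.1], 0.9)]
knob [([240.7, 188.6], 0.49)]
slicer [([292.3, 223.2], 0.78)]
jar [([373.3, 281.9], 0.65)]
mug [([277.7, 123.7], 0.82)]
tin [([388.6, 345.8], 0.64)]
bowl [([281.9, 281.7], 0.66)]
spoon [([301.3, 182.6], 0.58), ([398.9, 233.0], 0.33)]
top {'fov_y': 50.01003742059795, 'cx': 320.93882363553405, 'cy': 202.11492487771685, 'R': array([[-0.02529636, -0.99955655,  0.01570973],
       [-0.99547528,  0.02374704, -0.09200564],
       [ 0.09159178, -0.01796606, -0.99563455]]), 't': array([-0.01224001,  0.53120937,  1.19980852])}
cartridge_center [([293.2, 258.0], 0.81), ([249.4, 241.2], 0.8), ([241.6, 288.1], 0.75)]
long_cartridge_center [([182.5, 221.8], 0.65), ([362.4, 231.6], 0.47), ([298.8, 137.4], 0.31)]
recess [([305.1, 190.7], 0.71)]
knob [([184.0, 218.9], 0.71), ([387.0, 169.8], 0.67)]
slicer [([328.6, 191.1], 0.84)]
jar [([233.9, 187.6], 0.61)]
mug [([442.0, 282.4], 0.66)]
tin [([196.4, 152.9], 0.63)]
bowl [([295.5, 136.4], 0.79), ([362.5, 233.9], 0.5)]
spoon [([361.2, 233.3], 0.9)]
1.1 [0.22470934 0.58315277 0.22440746] [ 1.82871144e-01  9.83136887e-01 -7.29438750e-05  6.35711235e-06] 0.0940114377964073
```

```bash
python3 -c "
import cv2
a=cv2.imread('pics/top0.png')[110:310,150:470];cv2.imwrite('pics/topc.png',cv2.resize(a,(800,500),interpolation=3))
a=cv2.imread('pics/scene0.png')[110:370,190:510];cv2.imwrite('pics/scenec.png',cv2.resize(a,(738,600),interpolation=3))"
```

```text
(no output)
```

View pics/topc.png

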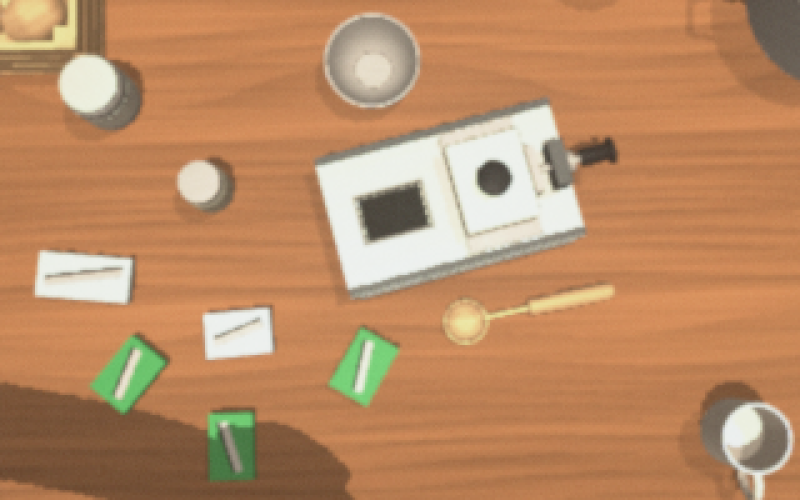

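View pics/scenec.png

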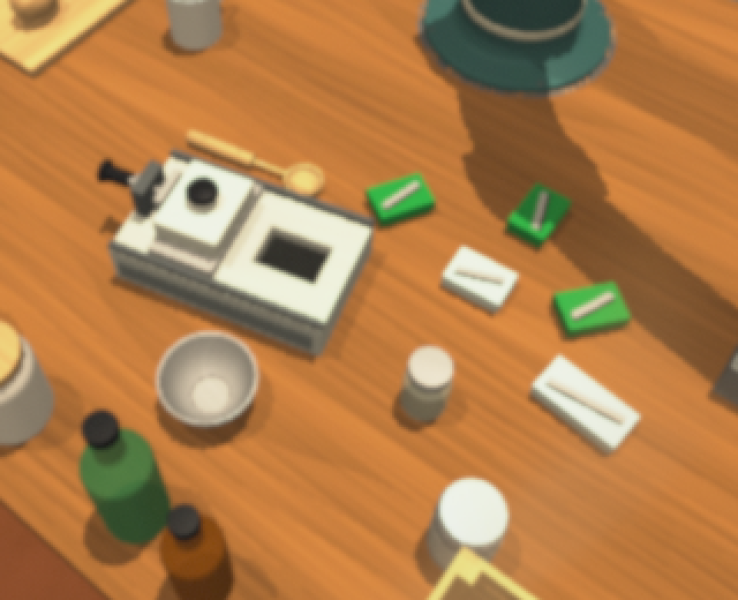

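The short white cartridge is at about top pixel (245,243). The long one is at (183,221), the recess at (307,194), and the knob at about (390,170). Three green look-alikes lie near the short cartridge.

```bash
cat > h.py <<'E'
from station import *
import cv2,numpy as np
from scipy.spatial.transform import Rotation as Ro
def pix2w(m,uv,z):
    f=200/np.tan(np.radians(m["fov_y"])/2)
    d=m["R"].T@np.array([(uv[0]-m["cx"])/f,(uv[1]-m["cy"])/f,1]); c=-m["R"].T@m["t"]
    return c+d*(z-c[2])/d[2]
def w2pix(m,X):
    f=200/np.tan(np.radians(m["fov_y"])/2); p=m["R"]@np.asarray(X)+m["t"]
    return np.array([m["cx"]+f*p[0]/p[2],m["cy"]+f*p[1]/p[2]])
def rect(m,mask,seed,z):
    """blob of mask nearest to seed -> world centre, sides, yaw of the long side, on plane z"""
    n,l,s,c=cv2.connectedComponentsWithStats(mask.astype(np.uint8),connectivity=4)
    k=min((i for i in range(1,n) if s[i,4]>60),key=lambda i:np.hypot(*(c[i]-seed)))
    ct=max(cv2.findContours((l==k).astype(np.uint8),cv2.RETR_EXTERNAL,cv2.CHAIN_APPROX_NONE)[0],key=len)[:,0]
    W=np.array([pix2w(m,p,z)[:2] for p in ct],dtype=np.float32)
    o=W.mean(0); (cx,cy),_,_=r=cv2.minAreaRect((W-o)*1000)
    b=cv2.boxPoints(r); e=[b[1]-b[0],b[2]-b[1]]; e.sort(key=np.linalg.norm)
    return o+np.array([cx,cy])/1000,[float(np.linalg.norm(v)) for v in e],float(np.arctan2(e[1][1],e[1][0])%np.pi), s[k]
def down(yaw_open):
    """tool down, jaws opening along yaw_open; of the two half turns the one nearer the present"""
    qs=[]
    for a in (yaw_open,yaw_open+np.pi):
        y=np.array([np.cos(a),np.sin(a),0]);z=np.array([0,0,-1.]);x=np.cross(y,z)
        qs.append(Ro.from_matrix(np.c_[x,y,z]))
    return qs
def masks(im):
    hsv=cv2.cvtColor(im,cv2.COLOR_RGB2HSV); 
    return (hsv[...,1]<60)&(hsv[...,2]>140), hsv[...,2]<75
E
python3 - <<'E'
from h import *
im=cv2.imread('pics/top0.png')[:,:,::-1].copy(); m=camera_model("top")
w,d=masks(im)
print(rect(m,w,(245,243),.024)); print(rect(m,w,(183,221),.024)); print(rect(m,d,(307,194),.06))
for n,uv,z in [("recess",(305.1,190.7),.06),("slicer",(328.6,191.1),0),("knob",(387,169.8),.09),("car",(249.4,241.2),.012)]: print(n,pix2w(m,uv,z))
mw=camera_model("wrist"); R=Ro.from_quat(get_tcp_rot()).as_matrix(); c=-mw["R"].T@mw["t"]
print("wrist cam in tool",R.T@(c-get_tool_pos()),"\n",mw["R"]@R,mw["fov_y"])
E
```

```text
(array([0.42061469, 0.19206194]), [52.1197624206543, 76.98148345947266], 1.6456365585327148, array([231, 233,  29,  21, 508], dtype=int32))
(array([0.48833835, 0.36608474]), [52.09478759765625, 106.9798583984375], 1.4630699157714844, array([164, 210,  39,  21, 697], dtype=int32))
(array([0.93302889, 0.06774115]), [28.51382827758789, 38.4555549621582], 3.125063419342041, array([280,  55,  11,  14, 122], dtype=int32))
recess [0.56037118 0.01853005 0.06      ]
slicer [ 0.56477455 -0.04892463  0.        ]
knob [ 0.60892806 -0.20652228  0.09      ]
car [0.42481325 0.18140556 0.012     ]
wrist cam in tool [ 6.83563309e-02  3.82542138e-05 -1.59380250e-01] 
 [[-7.85355792e-04  9.99999326e-01 -8.54688739e-04]
 [-9.70871656e-01 -9.67262202e-04 -2.39598187e-01]
 [-2.39598852e-01  6.41623248e-04  9.70871762e-01]] 65.30191114999712
```

```bash
python3 - <<'E'
from h import *
ys=np.radians(102.2)
for k in (0,1):
  for p,a in [((.4206,.192,.15),1.6456-np.pi/2),((.5604,.0185,.2),ys-np.pi/2),((.609,-.2065,.09),ys-np.pi/2)]:
    q=ik(p,down(a)[k].as_quat()); print(k,None if q is None else np.round(q,2))
E
```

```text
0 [-0.86  0.24  0.42  2.09 -0.13  0.84 -0.3 ]
0 [-0.56  0.37  0.6   1.82 -0.24  1.02  0.34]
0 [-0.3   0.77  0.86  1.69 -0.68  1.    1.01]
1 [-0.42  0.23 -0.09  2.08  0.03  0.84  2.7 ]
1 [-0.89  0.54  1.09  1.83 -0.54  1.1  -2.54]
1 [-0.41  0.9   1.08  1.69 -0.88  1.11 -1.99]
```

```bash
python3 - <<'E'
from h import *
q0=down(1.6456-np.pi/2)[0].as_quat()
move_to((.4206,.192,.17),q0)
m=camera_model("wrist"); im=read_camera("wrist"); cv2.imwrite("pics/w1.png",im[:,:,::-1])
w,d=masks(im); s=w2pix(m,(.4206,.192,.024)); print(s,rect(m,w,s,.024),get_tool_pos(),get_t())
cv2.imwrite("pics/w1m.png",w*255)
E
```

```text
[314.41453105 192.04966645] (array([0.42200668, 0.19371761]), [49.47776794433594, 72.9015884399414], 1.647398829460144, array([ 291,  154,   51,   72, 3046], dtype=int32)) [0.42056242 0.19317308 0.17005471] 2.7667[ WARN:0@0.664] global loadsave.cpp:1063 imwrite_ Unsupported depth image for selected encoder is fallbacked to CV_8U.
```

View pics/w1.png

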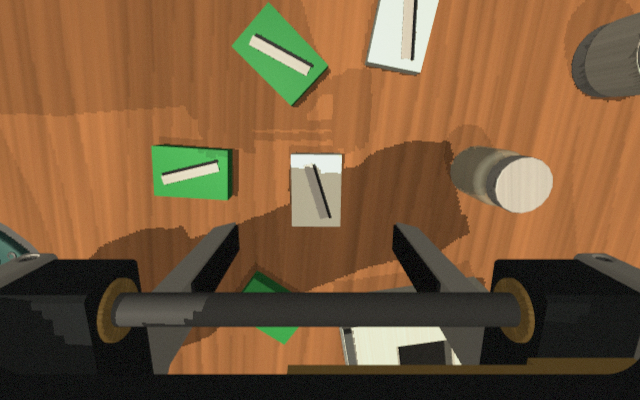

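Wrist view: the short cartridge is alone between the jaws at (317,190). The green ones clear it, at (192,172) and (270,310). Next I measure the recess with empty hands.

```bash
python3 - <<'E'
from h import *
q0=down(np.radians(12.2))[0].as_quat()
move_to((.5604,.0185,.22),q0)
m=camera_model("wrist"); im=read_camera("wrist"); cv2.imwrite("pics/w2.png",im[:,:,::-1])
w,d=masks(im); s=w2pix(m,(.5604,.0185,.06)); print(s)
try: print(rect(m,d,s,.06))
except Exception as e: print(e)
print([(x["position"],x["conf"]) for x in landmark_of("wrist","recess")],get_tool_pos(),get_t())
print([pix2w(m,x["position"],.06) for x in landmark_of("wrist","recess")])
E
```

```text
[314.86087486 189.55658959]
(array([0.55212218, 0.01657287]), [45.53850555419922, 69.38580322265625], 1.8105506896972656, array([ 284,  156,   46,   66, 2781], dtype=int32))
[([304.0, 191.9], 0.94), ([448.6, 197.3], 0.63)] [0.55977795 0.02043537 0.21961062] 3.775
[array([0.54980822, 0.01362939, 0.06      ]), array([0.69964267, 0.04017397, 0.06      ])]
```

View pics/w2.png

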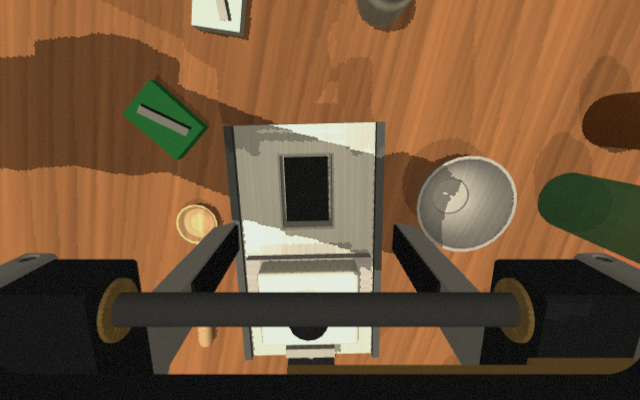

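```bash
python3 - <<'E'
from h import *
im=cv2.imread('pics/w2.png')[:,:,::-1].copy(); m=camera_model("wrist")
v=cv2.cvtColor(im,cv2.COLOR_RGB2HSV)[...,2]
print(v[190,268:345]); print(v[145:240,306])
for t in (75,110,130,140,150):
    mk=np.zeros_like(v,bool); mk[146:236,268:344]=v[146:236,268:344]<t
    print(t,rect(m,mk,(306,190),.06))
E
```

```text
[159 160 160 157 159 160 158 160 156 155 158 137 123  87  82  87 114  78
  28  22  23  24  24  16  23  26  17  29  22  21  23  22  20  31  22  23
  19  27  27  27  25  22  22  23  23  21  24  25  20  16  17  22  24  16
  19  27  16  22  24  30  70 121 116  88 104 123 150 161 159 163 155 160
 156 160 158 157 162]
[164 162 160 161 164 162 161 155 141 131 125  89  26  27  25  29  23  22
  15  22  26  18  16  19  25  27  20  20  21  24  27  23  23  17  21  27
  21  21  28  21  18  12  24  16  16  27  18  25  24  27  21  21  32  23
  20  25  27  19  19  20  22  20  28  23  24  24  19  29  28  21  22  24
  22  24  19  33  70  81  81  83  84  93 113 124 143 153 152 156 154 153
 155 154 208 234 234]
75 (array([0.5521913 , 0.01666869]), [45.571983337402344, 69.43802642822266], 1.811437726020813, array([ 284,  156,   46,   66, 2781], dtype=int32))
110 (array([0.55230507, 0.01433366]), [53.952667236328125, 77.81304931640625], 1.8085883855819702, array([ 279,  154,   54,   74, 3467], dtype=int32))
130 (array([0.55222668, 0.01384359]), [56.417362213134766, 80.33738708496094], 1.8078417778015137, array([ 278,  154,   56,   76, 3858], dtype=int32))
140 (array([0.5523548 , 0.01389412]), [57.44904708862305, 81.3747787475586], 1.8114354610443115, array([ 277,  153,   58,   77, 4075], dtype=int32))
150 (array([0.55235438, 0.01374145]), [58.40889358520508, 83.39120483398438], 1.8058977127075195, array([ 277,  152,   58,   79, 4239], dtype=int32))
```

```bash
python3 - <<'E'
from h import *
im=cv2.imread('pics/top0.png')[:,:,::-1].copy(); m=camera_model("top")
v=cv2.cvtColor(im,cv2.COLOR_RGB2HSV)[...,2]
for t in (110,140,170):
    mk=np.zeros_like(v,bool); mk[180:210,288:326]=v[180:210,288:326]<t
    print(t,rect(m,mk,(307,194),.06))
a=1.6474-np.pi/2; q=down(a)[0].as_quat()
move_to((.4220,.1937,.12),q)
servo_line((.4220,.1937,.0335),.12)
hold(.2); print(get_tool_pos())
grab(25); hold(.2); print(get_gripper_width(),get_force())
servo_line((.4220,.1937,.16),.15)
print(get_gripper_width(),get_t())
im=read_camera("wrist"); cv2.imwrite("pics/w3.png",im[:,:,::-1])
E
```

```text
110 (array([0.54933938, 0.0134012 ]), [45.37179183959961, 66.60432434082031], 1.7944755554199219, array([294, 184,  27,  22, 393], dtype=int32))
140 (array([0.54978902, 0.01452775]), [49.430301666259766, 69.97703552246094], 1.794560194015503, array([294, 183,  27,  23, 439], dtype=int32))
170 (array([0.55021808, 0.01359766]), [52.322200775146484, 73.26775360107422], 1.8103623390197754, array([293, 183,  29,  24, 487], dtype=int32))
[0.42230884 0.19396926 0.03408448]
0.04985236959151548 [ 0.45887842 -1.02662681 -0.1308055 ]
0.04972592870135639 7.8083
```

View pics/w3.png

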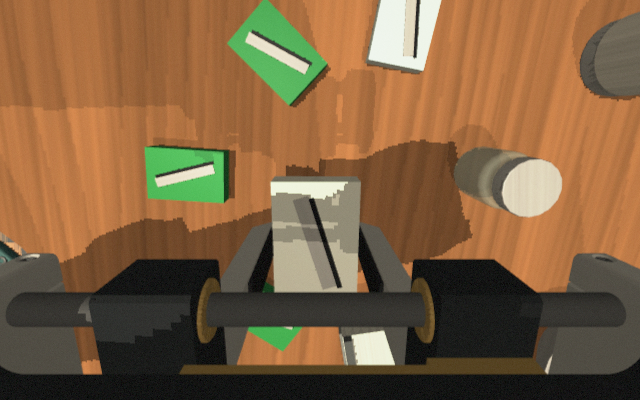

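```bash
python3 - <<'E'
from h import *
im=cv2.imread('pics/w3.png')[:,:,::-1].copy(); m=camera_model("wrist")
p=get_tool_pos(); R=Ro.from_quat(get_tcp_rot()).as_matrix()
v=cv2.cvtColor(im,cv2.COLOR_RGB2HSV)[...,2].astype(int)
for c in (285,300,315,330,345):
    r=165+int(np.argmax(np.diff(v[165:190,c]))); print(c,r,np.round(R.T@(pix2w(m,(c,r+.5),p[2]-.0101)-p),4))
for u in (272,359): print(np.round(R.T@(pix2w(m,(u,200),p[2]-.0101)-p),4))
q=down(1.8085-np.pi/2)[0].as_quat()
move_to((.5523,.0139,.13),q); servo_line((.5523,.0139,.098),.08); hold(.2)
print(get_tool_pos(),get_force(),get_t())
im=read_camera("wrist"); cv2.imwrite("pics/w4.png",im[:,:,::-1])
E
```

```text
285 181 [ 0.036  -0.0158  0.0101]
300 181 [ 0.036  -0.0075  0.0101]
315 181 [0.036  0.0008 0.0101]
330 181 [0.036  0.009  0.0101]
345 181 [0.036  0.0173 0.01  ]
[ 0.0255 -0.0234  0.0101]
[0.0255 0.0254 0.01  ]
[0.55254555 0.01389375 0.09835922] [ 0.28792866 -0.04083965 -1.04769923] 9.5083
```

View pics/w4.png

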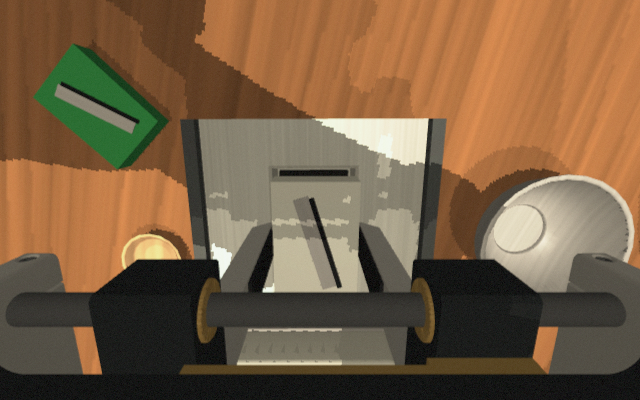

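```bash
python3 - <<'E'
from h import *
im=cv2.imread('pics/w4.png')[:,:,::-1].copy(); m=camera_model("wrist")
p=get_tool_pos(); R=Ro.from_quat(get_tcp_rot()).as_matrix()
v=cv2.cvtColor(im,cv2.COLOR_RGB2HSV)[...,2].astype(int)
print(v[173,262:290],v[173,340:368]); print(v[160:185,300]); print(v[200,264:280],v[200,350:366])
for u,r,z in [(271,173,.06),(359,173,.06),(315,166,.06),(272,200,p[2]-.0101),(359,200,p[2]-.0101),(315,181.5,p[2]-.0101),(198,173,.068),(429,173,.068)]: print(u,r,np.round(R.T@(pix2w(m,(u,r),z)-p),4))
E
```

```text
[140 135 138 139 140 141 131 118 119 115  89  84  87  86  84  94 123  70
  21  23  25  20  22  20  21  26  20  16] [ 23  21  23  28  19  22  20  42 108 131  96  87  84  82  89 107 118 118
 123 138 140 137 135 138 135 133 137 137]
[131 134 132 130 132 123 118 117 130 107  56  20  24  23  27  35  88 108
 112 107 110 120 144 150 147]
[138 134 132 137 140 133 126 144 148 148 151 148 151 151 150 148] [171 147 148 149 149 146 148 151 149 149 139 137 138 138 131 133]
271 173 [ 0.0359 -0.0275  0.0383]
359 173 [0.0359 0.0289 0.0383]
315 166 [0.0404 0.0007 0.0383]
272 200 [ 0.0253 -0.0234  0.0101]
359 200 [0.0253 0.0254 0.0101]
315 181.5 [0.0359 0.0007 0.0101]
198 173 [ 0.0373 -0.0712  0.0303]
429 173 [0.0372 0.0707 0.0303]
```

Held cartridge at columns 271–360. The mouth edges behind it are at columns 272–355, so it needs about a 1.3 mm shift. I'll correct and insert.

```bash
python3 - <<'E'
from h import *
servo_line((.5511,.0141,.096),.03); hold(.2)
print(get_tool_pos())
s=servo_line((.5511,.0141,.0815),.03,stop_force=4); hold(.2)
print(s,get_tool_pos(),get_force(),get_gripper_width(),get_t())
im=read_camera("wrist"); cv2.imwrite("pics/w5.png",im[:,:,::-1])
E
```

```text
[0.55113504 0.0140936  0.0960312 ]
True [0.55081192 0.01414591 0.08062617] [ 1.18468387 -0.18802284  5.039978  ] 0.04975710372119928 10.7417
```

View pics/w5.png

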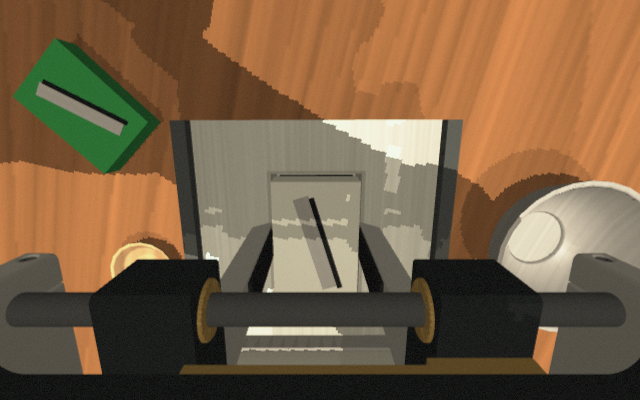

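It sits on the pad: TCP at 80.6 mm, within the mouth. Now I release it, close the fingers and press.

```bash
python3 - <<'E'
from h import *
gripper_open(); servo_line((.5511,.0141,.115),.12)
grab(25); hold(.1)
print(get_force(),get_gripper_width())
s=servo_line((.5511,.0141,.095),.1,stop_force=4)
s=servo_line((.5511,.0141,.074),.025,stop_force=22); print(s,get_tool_pos(),get_force()); hold(.3)
print(get_tool_pos(),get_force())
servo_line((.5511,.0141,.2),.15); gripper_open(); hold(.2)
m=camera_model("wrist"); im=read_camera("wrist"); cv2.imwrite("pics/w6.png",im[:,:,::-1]); print(get_t(),get_tool_pos())
for q in ("recess","cartridge_center"): print(q,[(np.round(pix2w(m,x["position"],.048 if q!="recess" else .06),4),x["conf"]) for x in landmark_of("wrist",q)])
E
```

```text
[ 0.18675836  0.13344428 -0.55057646] 0.0006391194640181054
True [0.55167483 0.01423353 0.07911179] [-4.85432858  0.69825619 16.21423329]
[0.55166311 0.0142291  0.07909989] [-4.83747086  0.62044017 16.90001338]
17.45 [0.55109853 0.01410314 0.20000843]
recess []
cartridge_center [(array([0.5486, 0.0122, 0.048 ]), 0.63), (array([0.3967, 0.0556, 0.048 ]), 0.61)]
```

View pics/w6.png

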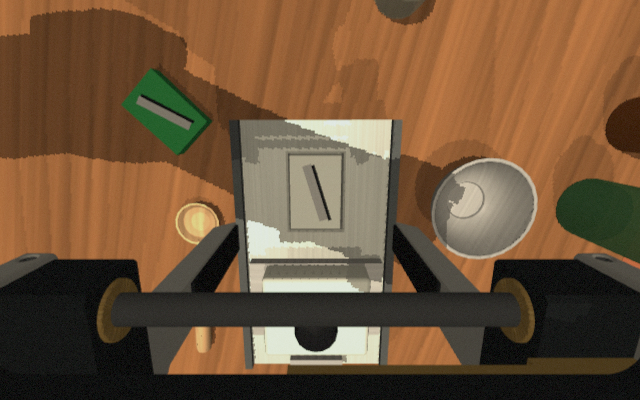

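The cartridge sits flush and centred in the recess, around (316,191) in the image; the press ended at fingertip z = 60.1 mm. Next is the knob.

```bash
python3 - <<'E'
from h import *
q=down(1.8085-np.pi/2)[0].as_quat()
move_to((.6046,-.2065,.2),q); hold(.2)
m=camera_model("wrist"); im=read_camera("wrist"); cv2.imwrite("pics/w7.png",im[:,:,::-1]); print(get_t(),get_tool_pos(),w2pix(m,(.6046,-.2065,.09)))
print([(np.round(x["position"],1),np.round(pix2w(m,x["position"],.09),4),x["conf"]) for x in landmark_of("wrist","knob")])
E
```

```text
18.7083 [ 0.60490574 -0.20506935  0.20014244] [313.48033354 201.40869074]
[(array([317.4, 204.3]), array([ 0.6086, -0.2083,  0.09  ]), 0.7)]
```

View pics/w7.png

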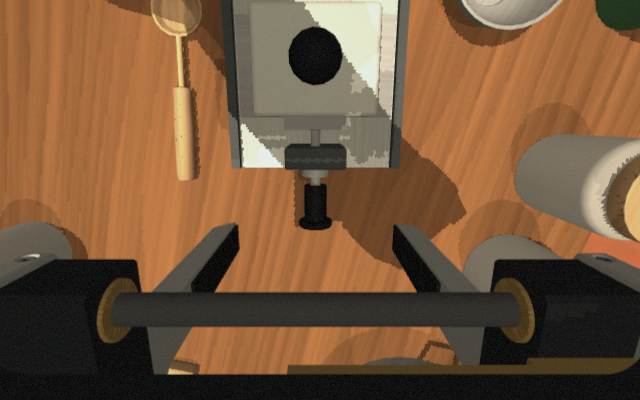

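Knob grip at about (315,184–217), collar at row ~224, nothing in the way. Time to grip and pull.

```bash
python3 - <<'E'
from h import *
ys=np.array([np.cos(1.8085),np.sin(1.8085),0]); P=np.array([.606,-.209,.09])
servo_line(P+[0,0,.03],.12)
s=servo_line(P,.06,stop_force=5); hold(.1); print(s,get_tool_pos())
f0=get_force()
grab(45); hold(.3); p0=get_tool_pos(); print(get_gripper_width(),p0,get_force()-f0)
for d in (.010,.013,.0155):
    s=servo_line(P-ys*d,.03,stop_force=22); hold(.2)
    print(d,s,-(get_tool_pos()-p0)@ys,-(get_force()-f0)@ys,get_force()-f0,get_gripper_width())
    if s: break
m=camera_model("wrist"); im=read_camera("wrist"); cv2.imwrite("pics/w8.png",im[:,:,::-1]); print(get_t())
E
```

```text
False [ 0.60619311 -0.20914839  0.09033288]
0.01921303258241194 [ 0.60589639 -0.20904097  0.08998149] [-2.00015611  0.08559579  1.66276389]
0.01 False 0.008800629248523189 -7.763000850166729 [-5.04885605  6.76434404  7.75953596] 0.01879904290142926
0.013 False 0.011595512658825472 -10.563938405959833 [-7.63088588  9.02073403  8.65115865] 0.01888035117029526
0.0155 False 0.013855646730367004 -11.80493847599742 [-7.47635419 10.33507965  8.63529141] 0.018879553357758105
23.4083
```

View pics/w8.png

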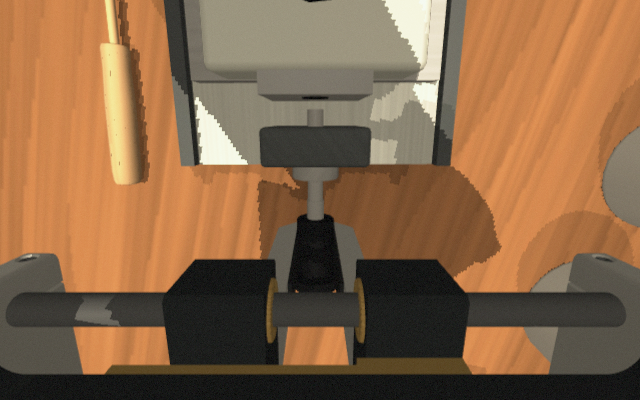

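The pin is visibly clear of the lug, with a gap at (315,103). I'll pull on until the stop shows as a force rise.

```bash
python3 - <<'E'
from h import *
ys=np.array([np.cos(1.8085),np.sin(1.8085),0]); P=np.array([.606,-.209,.09]); p0=np.array([.60590,-.20904,.08998])
for d in (.0165,.0175,.0185,.0195,.0205):
    s=servo_line(P-ys*d,.02,stop_force=12); hold(.2)
    f=get_force(); print(d,s,-(get_tool_pos()-p0)@ys,f@ys,get_gripper_width())
    if s or f@ys>22: break
hold(.5); print(-(get_tool_pos()-p0)@ys,get_force(),get_t())
E
```

```text
0.0165 False 0.0141787304676524 14.431185183401293 0.01875391692885618
0.0175 False 0.014219035950733077 20.22726492891046 0.018929367164438556
0.0185 False 0.014352423470801982 24.838447107381178 0.01887047333788476
0.014337689862627801 [-15.79185754  21.99768543  18.73805837] 25.2583
```

```bash
python3 -c "
from station import *
hold(.3); print(get_tool_pos(),get_force(),get_gripper_width()); sign_off()"
```

```text
[ 0.60941637 -0.22296126  0.08980843] [-16.6938536   22.92138631  19.15373624] 0.01941264902707958
the job is handed in; nothing more can be done
```

The short white cartridge is in the recess and flush with the deck. The arm is holding the lock plunger fully back, and I handed the job in at about 25.6 s of the 54 s allowed.

- **Cartridge:** The press stopped with the fingertips at 60.1 mm, which is deck height. The picture taken afterwards shows the cartridge flush and centred in the recess. I did not look at it again after the plunger pull, but nothing touched it in between.
- **Plunger:** The knob moved back about 14.3 mm, then the force along the pull rose from about 12 N to 25 N with almost no more travel, so it is against its stop. I checked the pin in a picture just before the last bit of pull, and it was already clear of the carriage's hole. The grip read 18.8–19.4 mm throughout on the 20 mm knob.
- **Other things:** I moved only the short cartridge and the plunger, and no contact with anything else showed in the forces or pictures. I did not re-measure the positions of the other things at the end.
- **Disagreements:** The cameras differed by 2–3 mm on the recess position. I settled that with a close-up of the held cartridge above the mouth and shifted it 1.4 mm before inserting. At the end, a sideways force of about 16 N and a vertical one of about 19 N remained at the wrist, well under the limit.

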